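# Load a specimen case into the sample carousel with the hooked rod

### The job

Turn the sample carousel so that its yellow slot faces the loading chute, then use the hooked rod to reach in under the clear guard, behind the yellow-lidded specimen case, and draw the case along the chute, past the spring catch, until it is fully home in the yellow slot; press it firmly against the slot's stop with the rod (about 10 N, never over 25 N). Leave that slot facing the chute and lay the rod back on its rest. Do not touch the case with the gripper, and leave the other things on the table alone.

Things in the scene. Friction and masses are not known exactly. Their poses are not given: they have to be found in the camera images.
- station: Fixed station. Origin on the carousel's upright axis at table height; its +y runs along the loading chute, away from the carousel. Chute: floor 15 mm above the table, from 145 to 345 mm along +y, centred on x = 0, between two guide walls 40 mm apart with tops 27 mm above the table.
- guard_mouth (a point): Centre of the open end of the clear guard over the chute; station's axes. The guard runs from 155 to 345 mm along the station's +y: two side walls 92 mm apart inside, a roof (underside 158, top 162 mm above the table), and a closed far end (inside at 341 mm). Only the end towards the carousel is open.
- load_point (a point): Loading point: middle of the chute's mouth on the chute floor, 145 mm from the carousel axis. Same axes as the station.
- carousel (a joint): Angle of the white carousel (284 mm across, disc top 14 mm above the table) about its upright axis, rad, counterclockwise from above; 0 or any whole turn = yellow slot faces the chute. Turns either way without stops and stays where left (friction about 0.45 N m). Six radial slots 60 degrees apart, three hold built-in cases; slot walls and these cases are at most 37 mm above the table.
- pin (a point): Top of one of six upright steel turning pins, 10 mm thick, tops 64 mm above the table, standing between the slots on a circle of radius 95 mm about the axis, 60 degrees apart. With the carousel at angle 0 this one is 30 degrees counterclockwise from the station's +y. Push a pin sideways with the fingers to turn the carousel.
- slot_home (a point): Centre of the yellow slot's floor, 85 mm from the carousel axis: the case's origin lies here when the case is home. Turns with the carousel; its +y points outward along the slot. Slot: 39 mm wide between walls, 20 mm high, open outward, flared by 4 mm to either side over the outer 7 mm; its inner stop wall is 62 mm from the axis.
- slot_mouth (a point): Middle of the yellow slot's mouth at the carousel's rim, 142 mm from the axis, at floor height. Turns with the carousel.
- slot_catch (a point): Nose of the yellow slot's catch: a sprung steel ball, 30 mm across, poking 4.5 mm through the slot's +x wall, 113 mm from the axis. From when the case's front meets the ball, drawing the case takes about 2 to 6 N (more if the slot is a little off); once its rear has passed, the ball springs out behind it with a click and holds it home, and the force drops until the stop.
- rod: Hooked rod. Origin on its axis at the centre of the red handle, which is 16 mm wide (x), 90 mm long (y), 18 mm high (z); grasp it across its width from above. The round steel rod, 8 mm thick, runs along y from -100 to +220 mm, where a leg turns straight down (-z), ending in a flat foot 16 mm wide (x), 6 mm thick (y), 20 mm high. About 0.16 kg, balance point about 35 mm along +y.
- hook (a point): Middle of the face of the rod's foot that looks back towards the handle; this face draws the case. It is 217 mm along the rod's +y and 67 mm below its axis; the foot's lower edge is 77 mm below the axis.
- rack: Fixed wooden rest for the rod. Origin under the place of the handle's centre, at table height; +y is the way the rod points. Two posts with V-shaped, open-topped cradles at -75 and +105 mm along y carry the round rod, its axis about 102 mm above the table, hook hanging down. The V tips reach 119 mm high and 25 mm to either side.
- case: Specimen case, white with a yellow lid, 36 mm wide (x), 46 mm long (y), 22 mm high, upright corners rounded to 6 mm, about 60 g. Origin at the centre of its underside. Starts in the chute under the guard, its length along the chute.
- jar: Bystander: closed jar, 52 mm across, 70 mm high. Origin at the centre of its underside.
- spare_case: Bystander: case with a blue lid, 36 x 46 x 22 mm. Origin at the centre of its underside.
- brush: Bystander: brush about 200 mm long lying on the table.
- bowl: Bystander: white bowl, 100 mm across, 40 mm high. Origin at the centre of its underside.
- sieve: Bystander: brass ring of a sieve, 100 mm across, 35 mm high.
- mug: Bystander: blue mug, 76 mm across, 90 mm high.
- sherd: Bystander: small terracotta piece, 56 mm across, 18 mm high.
There are look-alikes about, which are no part of the job. Leave any green or pink look-alike of the rack alone.

How it is judged:
On the way, in this order (a step that is already met when the one before it is completed fails the run):
1. the yellow slot faces the chute's mouth (within 10 mm), the case still under the guard (horizontal distance between slot_mouth and load_point below 0.01 m and y of case in the frame of station above 0.17 m), for 0.2 s.
2. under the guard, the rod's foot bears on the far side of the case (contact force between rod and case above 0.1 N and y of hook in the frame of case above 0.018 m and y of case in the frame of station above 0.17 m).
3. the case is home in the yellow slot (within 3 mm along it) and the rod presses it there with at least 5 N (y of case in the frame of slot_home between -0.003 and 0.003 m and horizontal distance between case and slot_home below 0.005 m and contact force between rod and case above 5 N).
At the end, for the whole second after the job is handed in: Case upright and home: origin within 5 mm of slot_home, at most 3 mm short along the slot. Slot mouth within 12 mm of the loading point. Rod in both cradles of its rest: within 8 mm across, 25 mm along, axis 95 to 110 mm high. All at rest (distance between case and slot_home below 0.005 m and y of case in the frame of slot_home below 0.003 m and angle between case's own z axis and vertical below 0.08 rad and horizontal distance between slot_mouth and load_point below 0.012 m and x of rod in the frame of rack between -0.008 and 0.008 m and y of rod in the frame of rack between -0.025 and 0.025 m and height (world z) of rod between 0.095 and 0.11 m and contact force between rod and rack above 0.3 N and linear speed of each of rod, case below 0.02 m/s); the robot touches nothing.
It fails at once if the gripper touches the case (contact force between the fingers and case above 0.3 N).
It fails at once if the rod presses the case harder than 25 N (contact force between rod and case above 25 N).
It fails at once if a bystander is moved by more than 30 mm (distance of any of jar, spare_case, brush, bowl, sieve, mug, sherd from where it was at the start of the episode above 0.03 m).
It also fails if it takes over 72 s, if anything falls off the work surface, if the arm or the gripper's body presses on something with over 40 N, if the wrist force passes 120 N, or if a joint passes its speed limit or range.

### The arm

A 7-joint arm with a two-finger parallel gripper is mounted at the origin on the work surface. World frame = base frame: x ahead of the robot, y to its left, z up, the work surface at z = 0. Lengths are in m, angles in rad, forces in N, time in s.
With the tool pointing down it reaches from about 0.425 to 0.925 m from the base axis. Payload 6.8 kg.
Tool frame: the origin (TCP) lies on the centre line of the jaws, within the pads' length; the fingertips stand bot.tip_reach ahead of it and the grasp point (between the pads) lies 3 mm ahead of it (bot.tip_reach is the distance from the TCP to the fingertips, in m); z points along the fingers, y is the line along which they close (so a half turn about z gives the same grasp; the last joint's range is limited). The gripper opens to 85 mm and grips with 20 to 120 N. Pads are 22 mm wide; open, the fingers measure 114 mm over their backs; the gripper's body (76 mm by 85 mm) begins 54 mm behind the grasp point. The pads swing forward as they close: fully open they stand 13 mm farther back than shut.
Start: joints at [1.18, 0.477, 0.022, 1.555, -0.011, 1.109, -0.083], TCP at [0.188, -0.648, 0.253] pointing down, gripper open.
Joint ranges: [-2.96, 2.96], [-0.34, 2.1], [-1.41, 1.46], [0.24, 2.44], [-1.37, 4.51], [0.17, 1.92], [-2.96, 2.96]. Speed limits (rad/s): [2.39, 2.39, 3.14, 3.14, 3.14, 3.14, 3.14].

### API

Orientations are given as a unit quaternion [w, x, y, z].
In Python, from station import bot gives the robot as it stands.
- The arm moves only by the tool jog_arm, never from a script. Its argument "deltas" is a list of rows, each a list of 7 numbers: the shift along the world's x, y, z in m, then the turn, a rotation vector about the world's x, y, z in rad, then the opening, from 0 (shut) to 1 (fully open). In form: [[x, y, z, rx, ry, rz, grip], ...]. A call has 1 to 10 rows; each row shifts and turns the commanded pose from where the row before left it; what a row does not reach is not made up. A row lasts 1/10 s, in which the tool goes at most 50 mm and 8.59 degrees, less where a joint would pass 70% of its speed; a pose out of reach is approached as far as the arm can. A call with a gripper value outside its range is refused whole. The fingers move at their own pace and stop on an object; "newtons" is the grip in N (left out, the last holds). Time passes only in rows, so rows that do not move let the fingers close. It gives the time, the measured TCP pose, the force, the opening and the grip force at its end, in the units of the state.
- bot.get_obs(): the state, without advancing time (a new reading comes with each control period).
- bot.read_camera(name): name is "side" or "top"; returns a dict with "img" (400x640x3 uint8, red, green, blue), "K" (3x3 intrinsics, pixels), "dist_coeffs" ([k1, k2, p1, p2, k3] as OpenCV has them; the pictures are not rectified), "eye" and "attitude" of the camera in the world. Camera axes: x right, y down, z forward; pixel columns grow to the right and rows downward; lengths in m; the calibration is good to about 2 mm. A picture is of the moment at which its call begins. There is no depth.
- bot.hand_in(): hands the job in; it is judged then, once.
The state is a dict: "t": time; "q": joint angles; "joint_vel": joint speeds; "joint_torque": joint torques, N m; "eef_pos": TCP position; "tool_rot": TCP orientation; "contact_force": force on the tool from outside, world axes, zero at the start; "torque": the same for the moment, N m; "gripper_width": opening from 0.0 (shut) to 1.0 (fully open); "grasp_force": force on a finger pad.
Only numpy, scipy, OpenCV 4.12 (cv2) and the standard library are available. Lean on these libraries where they do the work, as an engineer would, in place of code of your own. Each camera call takes 0.05 s, during which the arm holds its last target. There are 200 camera calls.

## Working session

There is one attempt and no reset: what is moved stays moved. The work goes in short steps, Python scripts to look and compute and a tool call to move; the robot and the scene stay as the last step left them, time stands still between calls to the robot, and variables do not carry over. Pictures are saved under pics/ and viewed, at most 10 in all, crops included, and the job is handed in when it is done.

Besides the shell and the picture viewer there is one more tool, called after "Request:" by a JSON object that holds its "op" and its "data", one argument or row to a line. jog_arm: Moves the arm, as the interface text tells. Its arguments: {"type":"object","properties":{"deltas":{"type":"array"},"newtons":{"type":"number"}},"required":["deltas"]}

```bash
mkdir -p pics; ls; cat > h.py <<'E'
import numpy as np, cv2
from scipy.spatial.transform import Rotation as R
from station import bot
def cam(n):
    c=bot.read_camera(n); return c
def rot(c):
    a=np.array(c["attitude"],float)
    return a if a.shape==(3,3) else R.from_quat(a[[1,2,3,0]]).as_matrix()
def ray(c,uv):
    p=cv2.undistortPoints(np.array(uv,float).reshape(-1,1,2),np.array(c["K"],float),np.array(c["dist_coeffs"],float)).reshape(-1,2)
    return np.c_[p,np.ones(len(p))]@rot(c).T
def plane(c,uv,z):
    d=ray(c,uv); e=np.array(c["eye"]); return e+d*((z-e[2])/d[:,2])[:,None]
def proj(c,P):
    M=rot(c).T; t=-M@np.array(c["eye"])
    return cv2.projectPoints(np.array(P,float).reshape(-1,1,3),cv2.Rodrigues(M)[0],t,np.array(c["K"],float),np.array(c["dist_coeffs"],float))[0].reshape(-1,2)
def save(c,n): cv2.imwrite("pics/"+n,c["img"][:,:,::-1])
E
python3 - <<'E'
from h import *
import pickle
for n in("top","side"):
    c=cam(n); save(c,n+"0.png"); pickle.dump(c,open(n+"0.pkl","wb"))
    print(n,c["K"],c["dist_coeffs"],c["eye"],c["attitude"])
print(bot.get_obs(),bot.tip_reach)
E
```

```text
pics
top [[513.15577872   0.         324.89814222]
 [  0.         513.15577872 194.55233188]
 [  0.           0.           1.        ]] [0.04134665 0.         0.         0.         0.        ] [ 0.38757983 -0.02588459  1.60041218] [-0.01216361  0.7162513  -0.69716037  0.02834678]
side [[413.01758828   0.         317.38877491]
 [  0.         413.01758828 197.50960521]
 [  0.           0.           1.        ]] [-0.04036049  0.          0.          0.          0.        ] [1.18160635 0.72079291 1.0767704 ] [-0.14378793  0.33458152  0.85238722 -0.37525492]
{'t': 0.1, 'q': array([ 1.17993946,  0.47771845,  0.02235983,  1.55635643, -0.01149634,
        1.10930392, -0.08311572]), 'joint_vel': array([-5.70062056e-04, -2.85020065e-03, -8.23723666e-05, -4.12952247e-03,
       -9.84121662e-04, -1.28025680e-03, -2.49408413e-04]), 'joint_torque': array([ 4.72054118e-03, -5.97759497e+01,  1.61329530e+00, -2.81954098e+01,
        1.26801108e-02,  5.01928967e-03,  1.08346944e-05]), 'eef_pos': array([ 0.18816823, -0.64771962,  0.25242094]), 'tool_rot': array([-8.08697474e-04,  9.90023024e-01,  1.40903246e-01, -1.81682910e-04]), 'contact_force': array([0.3224164 , 1.01556533, 0.57536282]), 'torque': array([ 0.03707821, -0.05136697, -0.00475016]), 'grasp_force': 0.0, 'gripper_width': 0.9977636618723676} 0.022
```

View pics/top0.png

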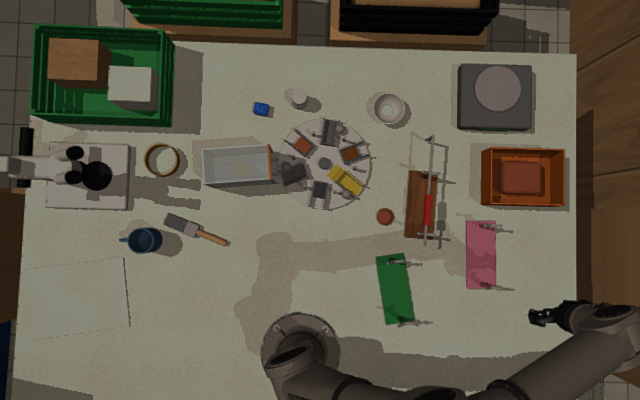

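View pics/side0.png

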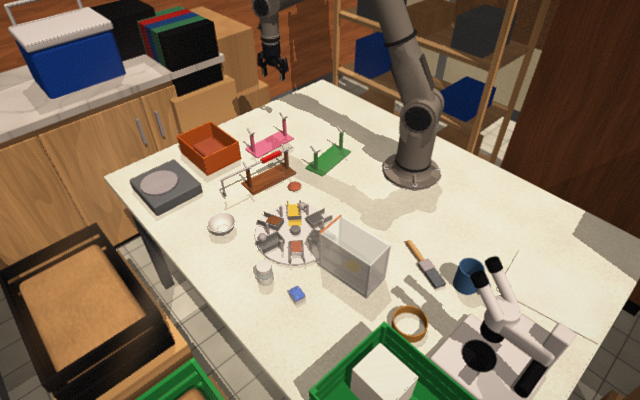

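Top view: the carousel is at about (325,164). The yellow slot is at (346,180), and the guard and chute are at (203–272,145–187). The brown rack with the red-handled rod is at (425,200). The green rack (397,288) and pink rack (480,255) are empty look-alikes. The brown one fits, because it is wooden and holds the rod. I'll confirm that in one crop and measure it.

```bash
python3 - <<'E'
from h import *
import pickle
c=pickle.load(open("top0.pkl","rb")); im=c["img"]
cv2.imwrite("pics/crop1.png",cv2.resize(im[110:260,195:460,::-1],None,fx=3,fy=3,interpolation=cv2.INTER_CUBIC))
hsv=cv2.cvtColor(im,cv2.COLOR_RGB2HSV)
def comps(m,name,z,amin=15):
    n,l,s,ce=cv2.connectedComponentsWithStats(m.astype(np.uint8))
    for i in range(1,n):
        if s[i,4]>=amin:
            r=cv2.minAreaRect(np.argwhere(l==i)[:,::-1].astype(np.float32))
            print(name,s[i],ce[i].round(1),plane(c,ce[i],z)[0].round(4),[np.round(x,1) for x in r[:2]],round(r[2],1))
H,S,V=[hsv[...,i].astype(int) for i in range(3)]
sub=np.zeros(H.shape,bool); sub[110:260,195:460]=1
comps(sub&(H>20)&(H<32)&(S>120)&(V>100),"yellow",.03)
comps(sub&((H<4)|(H>176))&(S>200)&(V>120),"red",.111)
comps(sub&(H>4)&(H<14)&(S>120)&(V>60),"brown",.01)
E
```

```text
yellow [327 165  36  30 407] [344.7 179.1] [ 0.5273 -0.1202  0.03  ] [array([345.2, 179.3]), array([36.1, 14.7])] 33.7
red [425 195   6  30 121] [427.4 209.5] [ 0.438  -0.3585  0.111 ] [array([427.4, 209.5]), array([ 4. , 29.3])] 4.1
brown [294 137  18  17 168] [302.7 144.9] [0.6323 0.0122 0.01  ] [array([302.7, 144.9]), array([14.3, 11.5])] 39.8
brown [267 144   5  36  78] [269.2 160.9] [0.5791 0.1148 0.01  ] [array([269.1, 161.4]), array([35.1,  2.2])] 85.6
brown [342 146  17  15 164] [349.9 153. ] [ 0.6114 -0.1358  0.01  ] [array([349.9, 153. ]), array([11.2, 14.4])] 70.0
brown [ 405  171   23   68 1157] [415.4 204.3] [ 0.4567 -0.3433  0.01  ] [array([416. , 204.2]), array([19.1, 66.6])] 4.5
brown [427 180  10  53 251] [432.2 205.4] [ 0.4548 -0.3957  0.01  ] [array([431.8, 206.2]), array([ 5.6, 52.2])] 4.3
brown [377 208  16  17 215] [384.5 216.4] [ 0.4167 -0.2479  0.01  ] [array([384.5, 216. ]), array([16., 15.])] 90.0
```

View pics/crop1.png

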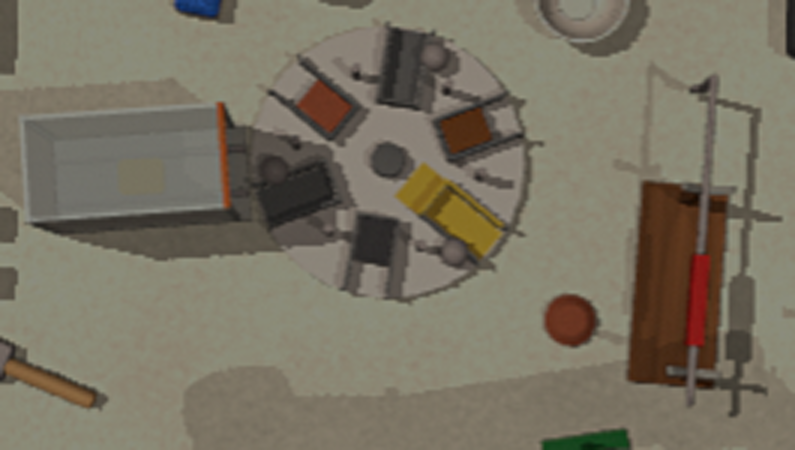

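The crop confirms the brown rack: it carries the rod with the red handle, and the hook is at its upper end, crop (712,80). Pin tops in the crop are about (355,73), (447,90), (480,177), (420,245), (330,232) and (295,142). The case lid under the guard is at (140,176). Next I'll refine these and fit the poses.

```bash
python3 - <<'E'
from h import *
import pickle
from scipy.optimize import least_squares
c=pickle.load(open("top0.pkl","rb")); im=c["img"]; g=cv2.cvtColor(im,cv2.COLOR_RGB2GRAY).astype(float)
o=np.array([195,110]); pins=np.array([[355,73],[447,90],[480,177],[420,245],[330,232],[295,142]])/3+o
P=plane(c,pins,.06)[:,:2]
# order: successive clockwise in picture => -60deg world
f=lambda p:(p[:2]+.095*np.c_[np.cos(p[2]-np.arange(6)*np.pi/3),np.sin(p[2]-np.arange(6)*np.pi/3)]-P).ravel()
r=least_squares(f,[.57,-.06,1.2],loss='soft_l1',f_scale=.003)
print("pinfit",r.x,np.degrees(r.x[2]),(f(r.x)*1e3).round(1))
C=r.x[:2]
# disc rim: fit ellipse through edge: left/right/top/bottom of bright, low-saturation disc
hsv=cv2.cvtColor(im,cv2.COLOR_RGB2HSV); b=im.astype(int)
m=(hsv[...,1]<28)
pts=[]
cpx=proj(c,[C[0],C[1],.014])[0]
for a in np.arange(0,2*np.pi,np.pi/36):
    rr=np.arange(38,54,.25); q=cpx+rr[:,None]*[np.cos(a),np.sin(a)]
    d=cv2.remap((b[...,0]-b[...,1]).astype(np.float32),q[None,:,0].astype(np.float32),q[None,:,1].astype(np.float32),cv2.INTER_LINEAR)[0]
    gr=np.gradient(cv2.blur(d[None],(5,1))[0]); k=gr.argmin()
    if gr[k]<-.3: pts.append(q[k])
W=plane(c,np.array(pts),.014)[:,:2]
k=least_squares(lambda p:np.hypot(*(W-p[:2]).T)-.142,[*C],loss='soft_l1',f_scale=.001)
print("disc",len(pts),k.x, np.median(abs(k.fun)))
# guard, chute
gm=plane(c,np.array([[269.1,161.4]]),.16)[0]
near=plane(c,np.array([[220,103],[232,208]])/3+o,.162); far=plane(c,np.array([[22,118],[32,222]])/3+o,.162)
print("guard mouth",gm,"near",near,"far",far)
case=plane(c,np.array([[140,176]])/3+o,.037)[0]; print("case",case)
for n,A in(("mouth",gm),("farmid",far.mean(0)),("case",case)):
    d=A[:2]-k.x; print(n,np.degrees(np.arctan2(d[1],d[0])),np.hypot(*d))
# rod axis: handle red mask + ends
rod=plane(c,np.array([[690,400],[712,80]])/3+o,.104); print("rod ends",rod,np.degrees(np.arctan2(*(rod[1]-rod[0])[[1,0]])),np.hypot(*(rod[1]-rod[0])[:2]))
red=(((hsv[...,0]<5)|(hsv[...,0]>175))&(hsv[...,1]>190)&(hsv[...,2]>100)); red[:190]=0;red[230:]=0;red[:,:420]=0;red[:,436:]=0
p=plane(c,np.argwhere(red)[:,::-1],.111)[:,:2]; mn=p.mean(0); u,s,v=np.linalg.svd(p-mn); v=v[0]*np.sign(v[0][0]);pr=(p-mn)@v
print("red",mn,np.degrees(np.arctan2(v[1],v[0])),pr.min(),pr.max(), mn+v*(pr.min()+pr.max())/2)
ye=plane(c,np.array([[345.2,179.3]]),.03)[0][:2]-k.x; print("yellow ang",np.degrees(np.arctan2(ye[1],ye[0])))
E
```

```text
pinfit [ 0.57086361 -0.055567    0.37828186] 21.673954089381834 [ 1.3 -0.3  2.  -1.   0.9 -0.7 -3.4 -0.5 -0.2  2.9 -1.5  0.3]
disc 70 [ 0.57652235 -0.05395629] 0.002885553222488374
guard mouth [0.55970669 0.10165862 0.16      ] near [[0.60764425 0.10516527 0.162     ]
 [0.50920394 0.09082292 0.162     ]] far [[0.5877804  0.28865133 0.162     ]
 [0.49080998 0.27567375 0.162     ]]
case [0.54967803 0.19506713 0.037     ]
mouth 96.16741920204458 0.1565208242726304
farmid 96.3200893279566 0.33817411335676323
case 96.15263379605123 0.2504661326864528
rod ends [[ 0.33965093 -0.35440129  0.104     ]
 [ 0.65354754 -0.37124547  0.104     ]] -3.0716349942470127 0.3143482308652053
red [ 0.43739355 -0.35813918] -3.4362832273702755 -0.042105942142663264 0.04363264663859909 [ 0.43815553 -0.35818494]
yellow ang -126.2138017620108
```

Estimates:
- Carousel axis is about (0.575, −0.054) and the chute heading about 96°.
- The yellow slot is at about −128°, so it needs about −136° (clockwise).
- I'll grip the pin at about (0.647, −0.113), heading −38°, which sweeps on the side away from the guard.

Request:
{"op": "jog_arm", "data": {
  "deltas": [
    [0.031,0.036,0,0,0,0.146,1],
    [0.031,0.036,0,0,0,0.146,1],
    [0.031,0.036,0,0,0,0.146,1],
    [0.031,0.036,0,0,0,0.146,1],
    [0.031,0.036,0,0,0,0.146,1],
    [0.031,0.036,0,0,0,0.146,1],
    [0.031,0.036,0,0,0,0.146,1],
    [0.031,0.036,0,0,0,0.146,1],
    [0.031,0.036,0,0,0,0.146,1],
    [0.031,0.036,0,0,0,0.146,1]
  ]
}}

```text
t: 1.1
eef_pos: [0.4991, -0.2866, 0.2531]
tool_rot: [-0.0, 0.642, 0.767, -0.0]
contact_force: [0.4, -1.1, 0.1]
gripper_width: 1.004
grasp_force: 0.0
```

Request:
{"op": "jog_arm", "data": {
  "deltas": [
    [0.03,0.035,0,0,0,0.146,1],
    [0.03,0.035,0,0,0,0.146,1],
    [0.03,0.035,0,0,0,0.146,1],
    [0.03,0.035,0,0,0,0.146,1],
    [0.029,0.035,0,0,0,0.146,1],
    [0,0,0,0,0,0,0.6]
  ]
}}

```text
t: 1.7
eef_pos: [0.65, -0.105, 0.253]
tool_rot: [-0.0, 0.322, 0.947, 0.003]
contact_force: [-0.9, 1.0, -0.1]
gripper_width: 0.865
grasp_force: 0.0
```

Request:
{"op": "jog_arm", "data": {
  "deltas": [
    [-0.003,-0.008,-0.04,0,0,0,0.6],
    [0,0,-0.045,0,0,0,0.6],
    [0,0,-0.045,0,0,0,0.6],
    [0,0,-0.035,0,0,0,0.6],
    [0,0,-0.018,0,0,0,0.6],
    [0,0,0,0,0,0,0],
    [0,0,0,0,0,0,0],
    [0,0,0,0,0,0,0],
    [0,0,0,0,0,0,0],
    [0,0,0,0,0,0,0]
  ],
  "newtons": 40
}}

```text
t: 2.7
eef_pos: [0.6464, -0.1194, 0.0727]
tool_rot: [0.002, 0.328, 0.945, 0.002]
contact_force: [2.6, 4.5, -2.5]
gripper_width: 0.092
grasp_force: 39.1
```

```bash
python3 - <<'E'
from h import *
import pickle
o=bot.get_obs(); print({k:o[k] for k in("t","eef_pos","contact_force","gripper_width","grasp_force")})
c=cam("side"); pickle.dump(c,open("side1.pkl","wb")); cv2.imwrite("pics/side1.png",cv2.resize(c["img"][150:320,190:430,::-1],None,fx=3,fy=3,interpolation=cv2.INTER_CUBIC))
E
```

```text
{'t': 2.7, 'eef_pos': array([ 0.64642088, -0.11944632,  0.07270526]), 'contact_force': array([ 2.56008618,  4.52951605, -2.53836241]), 'gripper_width': 0.09232020699605188, 'grasp_force': 39.104374051094055}
```

View pics/side1.png

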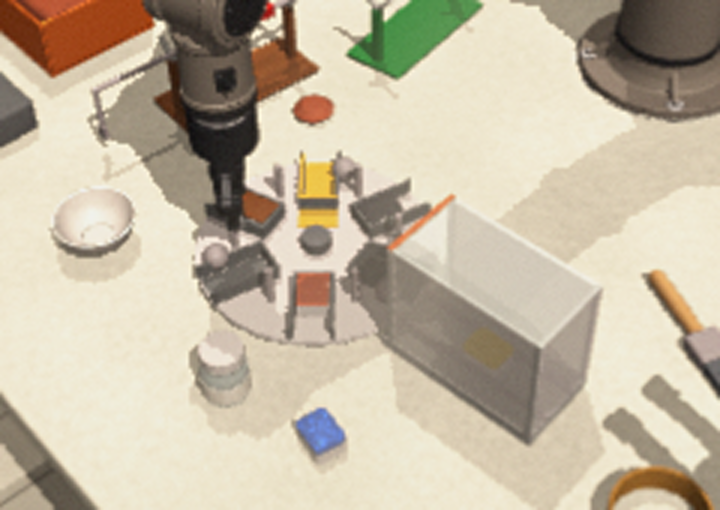

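The gripper holds the pin: crop (228,215), opening about 8 mm, and the bowl and jar are untouched. I'll cross-check the axis from the hub in both views and work out the arc rows.

```bash
python3 - <<'E'
from h import *
import pickle
a=pickle.load(open("top0.pkl","rb")); b=pickle.load(open("side1.pkl","rb"))
def tri(u,v):
    A=np.zeros((3,3)); y=np.zeros(3)
    for c,p in((a,u),(b,v)):
        d=ray(c,[p])[0]; d/=np.linalg.norm(d); M=np.eye(3)-np.outer(d,d); A+=M; y+=M@np.array(c["eye"])
    return np.linalg.solve(A,y)
print("hub",tri([324.3,163.3],[190+316/3,150+233/3]))
print("case lid",tri([195+140/3,110+176/3],[190+489/3,150+347/3]))
C=np.array([.575,-.054]); p=np.array([.6464,-.1194])-C
R8=lambda k:np.array([[np.cos(k),-np.sin(k)],[np.sin(k),np.cos(k)]])
th=-np.radians(131.4)/16
q=np.array([C+R8(th*i)@p for i in range(17)]); print(th, q[-1]); print(np.diff(q,axis=0).round(3).tolist())
E
```

```text
hub [ 0.57496813 -0.0569256   0.03079499]
case lid [0.55045637 0.19502383 0.03379966]
-0.14333516482003433 [ 0.47872507 -0.06430813]
[[-0.01, -0.01], [-0.011, -0.008], [-0.012, -0.006], [-0.013, -0.004], [-0.014, -0.003], [-0.014, -0.001], [-0.014, 0.001], [-0.013, 0.003], [-0.013, 0.005], [-0.012, 0.007], [-0.011, 0.009], [-0.009, 0.01], [-0.008, 0.011], [-0.006, 0.012], [-0.004, 0.013], [-0.002, 0.014]]
```

Request:
{"op": "jog_arm", "data": {
  "deltas": [
    [-0.01,-0.01,0,0,0,-0.143,0],
    [-0.011,-0.008,0,0,0,-0.143,0],
    [-0.012,-0.006,0,0,0,-0.143,0],
    [-0.013,-0.004,0,0,0,-0.143,0],
    [-0.014,-0.003,0,0,0,-0.143,0],
    [-0.014,-0.001,0,0,0,-0.143,0],
    [-0.014,0.001,0,0,0,-0.143,0],
    [-0.013,0.003,0,0,0,-0.143,0]
  ]
}}

```text
t: 3.55
eef_pos: [0.5479, -0.1437, 0.0727]
tool_rot: [0.001, 0.788, 0.616, 0.006]
contact_force: [10.9, 15.6, -8.4]
gripper_width: 0.088
grasp_force: 39.5
```

Request:
{"op": "jog_arm", "data": {
  "deltas": [
    [-0.013,0.005,0,0,0,-0.143,0],
    [-0.012,0.007,0,0,0,-0.143,0],
    [-0.011,0.009,0,0,0,-0.143,0],
    [-0.0095,0.01,0,0,0,-0.143,0],
    [-0.008,0.011,0,0,0,-0.143,0],
    [-0.006,0.012,0,0,0,-0.143,0],
    [-0.005,0.013,0,0,0,-0.143,0],
    [-0.002,0.015,0,0,0,-0.143,0],
    [0,0,0,0,0,0,0],
    [0,0,0,0,0,0,0]
  ]
}}

```text
t: 4.55
eef_pos: [0.4869, -0.0642, 0.073]
tool_rot: [-0.0, 0.996, 0.094, 0.01]
contact_force: [21.4, 6.9, -25.3]
gripper_width: 0.087
grasp_force: 39.2
```

```bash
python3 - <<'E'
from h import *
import pickle
c=cam("side"); pickle.dump(c,open("side2.pkl","wb"));t=cam("top"); pickle.dump(t,open("top2.pkl","wb"))
A=cv2.resize(c["img"][200:290,240:380,::-1],None,fx=4,fy=4,interpolation=cv2.INTER_CUBIC); B=cv2.resize(t["img"][115:215,260:360,::-1],None,fx=2.4,fy=3.6,interpolation=cv2.INTER_CUBIC)
cv2.imwrite("pics/s2.png",np.hstack([A,B]))
E
```

```text
(no output)
```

View pics/s2.png

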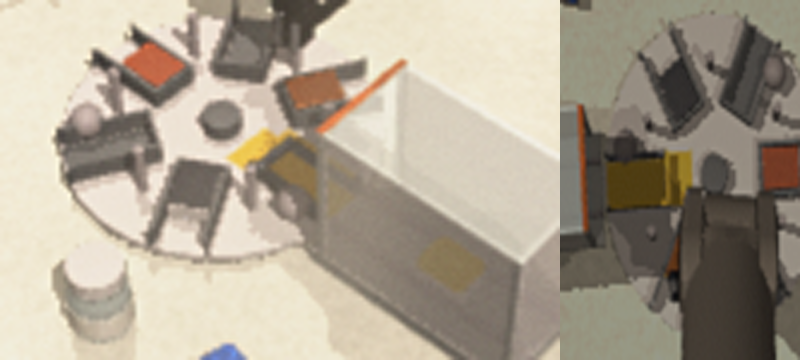

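```bash
python3 - <<'E'
from h import *
import pickle
t=pickle.load(open("top2.pkl","rb")); im=t["img"]; hsv=cv2.cvtColor(im,cv2.COLOR_RGB2HSV)
m=(hsv[...,0]>18)&(hsv[...,0]<34)&(hsv[...,1]>120); m[:,:272]=0;m[:,330:]=0;m[:120]=0;m[210:]=0
for x in range(276,318,3):
    r=np.where(m[:,x])[0]
    if len(r): 
        e=plane(t,[[x,r.min()-.5],[x,r.max()+.5]],.015); print(x,r.min(),r.max(),e[:,:2].round(4).tolist(),e.mean(0)[:2].round(4))
for C in ([.575,-.055],[.579,-.058]):
  u=np.array([np.cos(np.radians(96.1)),np.sin(np.radians(96.1))]);n=np.array([u[1],-u[0]])
  print(C,[proj(t,[*(np.array(C)+u*a+n*b),z])[0].round(1).tolist() for a,b,z in((.145,.02,.027),(.145,-.02,.027),(.142,0,.014),(.065,0,.014),(.155,.048,.16),(.155,-.048,.16))])
g=im.mean(2).astype(int)
print("col 274 rows150-190",g[145:195,274].tolist()); print("col276",g[145:195,276].tolist())
print(bot.get_obs()["eef_pos"],bot.get_obs()["contact_force"])
E
```

```text
279 160 160 [[0.5839, 0.0841], [0.5807, 0.084]] [0.5823 0.0841]
282 160 172 [[0.5841, 0.0748], [0.5437, 0.0736]] [0.5639 0.0742]
285 160 172 [[0.5844, 0.0656], [0.544, 0.0643]] [0.5642 0.065 ]
288 160 172 [[0.5847, 0.0563], [0.5442, 0.0551]] [0.5645 0.0557]
291 160 172 [[0.585, 0.047], [0.5445, 0.0458]] [0.5647 0.0464]
294 159 172 [[0.5884, 0.0378], [0.5448, 0.0365]] [0.5666 0.0372]
297 159 171 [[0.5886, 0.0285], [0.5482, 0.0273]] [0.5684 0.0279]
300 159 171 [[0.5889, 0.0192], [0.5484, 0.0181]] [0.5687 0.0186]
303 158 171 [[0.5923, 0.01], [0.5487, 0.0088]] [0.5705 0.0094]
306 157 171 [[0.5957, 0.0008], [0.549, -0.0005]] [5.723e-01 1.000e-04]
309 157 171 [[0.596, -0.0085], [0.5492, -0.0098]] [ 0.5726 -0.0092]
312 157 167 [[0.5963, -0.0178], [0.5619, -0.0188]] [ 0.5791 -0.0183]
[0.575, -0.055] [[276.4, 160.4], [277.3, 173.3], [278.1, 167.2], [302.9, 165.3], [268.7, 144.9], [271.3, 178.8]]
[0.579, -0.058] [[277.4, 159.1], [278.4, 172.0], [279.1, 165.9], [303.9, 164.0], [269.8, 143.6], [272.4, 177.4]]
col 274 rows150-190 [126, 127, 124, 123, 126, 128, 113, 64, 58, 59, 60, 60, 60, 59, 53, 44, 58, 60, 61, 62, 61, 61, 61, 60, 60, 61, 61, 60, 58, 52, 47, 61, 62, 62, 63, 56, 45, 40, 45, 89, 90, 88, 89, 89, 93, 92, 89, 92, 88, 89]
col276 [128, 126, 125, 124, 125, 125, 106, 60, 56, 58, 58, 59, 54, 56, 50, 44, 56, 59, 61, 61, 60, 62, 62, 61, 60, 61, 60, 60, 54, 50, 54, 62, 62, 62, 63, 71, 79, 77, 66, 90, 91, 87, 86, 89, 90, 89, 92, 92, 89, 121]
[ 0.48688593 -0.06442661  0.07294547] [ 21.92792158   6.58725826 -24.91429872]
```

Slot mouth centre is at about (282,166) px, and the chute mouth walls are at rows 160 and 174 at col 276, so it is near aligned. I'll release, go up over the rod, and re-measure with a clear view.

Request:
{"op": "jog_arm", "data": {
  "deltas": [
    [0,0,0,0,0,0,0.5],
    [0,0,0,0,0,0,0.5],
    [0,0,0,0,0,0,0.5],
    [0,0,0.03,0,0,0,0.5],
    [0,0,0.045,0,0,0,0.6],
    [0,0,0.045,0,0,0,0.6],
    [0,0,0.045,0,0,0,0.7]
  ]
}}

```text
t: 5.35
eef_pos: [0.476, -0.0676, 0.2375]
tool_rot: [0.0, 0.996, 0.092, -0.0]
contact_force: [1.2, 0.1, -0.2]
gripper_width: 0.701
grasp_force: 0.0
```

Request:
{"op": "jog_arm", "data": {
  "deltas": [
    [-0.005,-0.04,0.01,0,0,-0.035,0.7],
    [-0.005,-0.041,0,0,0,-0.035,0.7],
    [-0.006,-0.042,0,0,0,-0.035,0.7],
    [-0.006,-0.042,0,0,0,-0.035,0.7],
    [-0.006,-0.042,0,0,0,-0.035,0.7],
    [-0.005,-0.042,0,0,0,-0.035,0.7],
    [-0.005,-0.042,0,0,0,-0.035,0.7],
    [0,0,0,0,0,0,0.7]
  ]
}}

```text
t: 6.15
eef_pos: [0.4357, -0.3647, 0.2459]
tool_rot: [0.002, 0.999, -0.035, -0.0]
contact_force: [0.2, 0.7, -0.3]
gripper_width: 0.697
grasp_force: 0.0
```

```bash
python3 - <<'E'
from h import *
import pickle
t=cam("top"); pickle.dump(t,open("top3.pkl","wb"));s=cam("side"); pickle.dump(s,open("side3.pkl","wb"))
o=bot.get_obs(); print(o["eef_pos"],o["tool_rot"],o["contact_force"])
B=cv2.resize(t["img"][115:215,200:380,::-1],None,fx=4.4,fy=5.8,interpolation=cv2.INTER_CUBIC); cv2.imwrite("pics/t3.png",B)
E
```

```text
[ 0.43783582 -0.35896736  0.24534725] [-1.49793020e-04  9.99506119e-01 -3.14235080e-02 -2.43816291e-04] [ 0.18390505  1.44892776 -0.43785925]
```

View pics/t3.png

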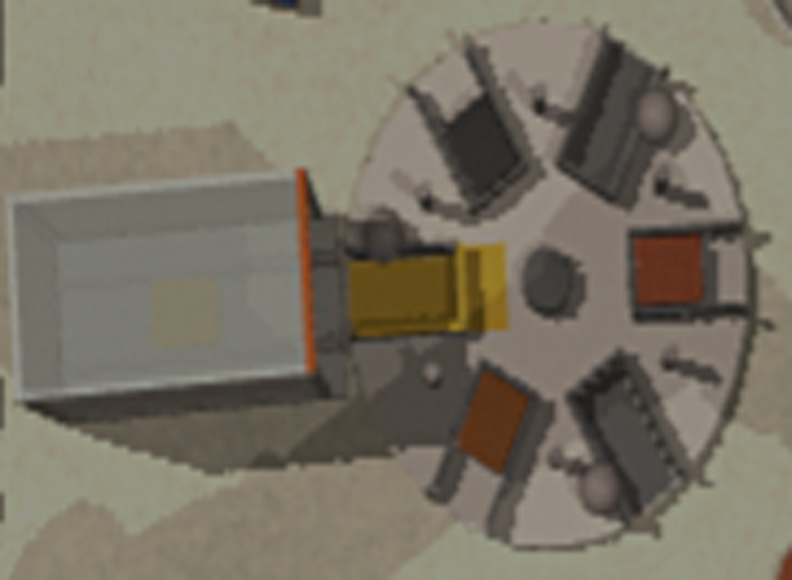

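The view is clear. The slot mouth centre is at crop (350,298) and the chute centre at (330,302), which is within about 1–1.5 mm, so the slot faces the chute. Next I'll grasp the handle.

Request:
{"op": "jog_arm", "data": {
  "deltas": [
    [0,0,-0.045,0,0,0,0.7],
    [0,0.001,-0.045,0,0,0,0.7],
    [0,0,-0.035,0,0,0,0.7],
    [0,0,-0.015,0,0,0,0.7],
    [0,0,0,0,0,0,0],
    [0,0,0,0,0,0,0],
    [0,0,0,0,0,0,0],
    [0,0,0,0,0,0,0],
    [0,0,0,0,0,0,0]
  ],
  "newtons": 110
}}

```text
t: 7.15
eef_pos: [0.4398, -0.3599, 0.1076]
tool_rot: [0.002, 1.0, -0.031, 0.002]
contact_force: [0.7, -6.2, -0.1]
gripper_width: 0.166
grasp_force: 107.3
```

Request:
{"op": "jog_arm", "data": {
  "deltas": [
    [0,0,0.01,0,0,0,0],
    [0,0,0.03,0,0,0,0],
    [0,0,0.045,0,0,0,0],
    [0,0,0.045,0,0,0,0],
    [0,0,0.03,0,0,0,0]
  ]
}}

```text
t: 7.65
eef_pos: [0.4396, -0.3574, 0.2702]
tool_rot: [0.001, 1.0, -0.03, 0.002]
contact_force: [0.5, -0.4, -1.7]
gripper_width: 0.167
grasp_force: 107.5
```

Request:
{"op": "jog_arm", "data": {
  "deltas": [
    [0.012,0.016,0,0,0,0.144,0],
    [0.012,0.016,0,0,0,0.144,0],
    [0.012,0.016,0,0,0,0.144,0],
    [0.012,0.016,0,0,0,0.144,0],
    [0.012,0.016,0,0,0,0.144,0],
    [0.012,0.016,0,0,0,0.144,0],
    [0.012,0.016,0,0,0,0.144,0],
    [0.012,0.016,0,0,0,0.144,0],
    [0.012,0.016,0,0,0,0.144,0],
    [0.012,0.016,0,0,0,0.144,0]
  ]
}}

```text
t: 8.65
eef_pos: [0.5591, -0.1961, 0.2669]
tool_rot: [0.001, 0.769, 0.639, 0.0]
contact_force: [1.0, -0.6, -0.9]
gripper_width: 0.163
grasp_force: 107.5
```

Request:
{"op": "jog_arm", "data": {
  "deltas": [
    [0.012,0.018,0,0,0,0.144,0],
    [0.014,0.018,0,0,0,0.144,0],
    [0,0,0,0,0,0.007,0],
    [0,0,0,0,0,0,0]
  ]
}}

```text
t: 9.05
eef_pos: [0.5848, -0.1607, 0.2664]
tool_rot: [0.0, 0.669, 0.743, 0.0]
contact_force: [-0.8, -0.1, -1.7]
gripper_width: 0.169
grasp_force: 107.5
```

```bash
python3 - <<'E'
from h import *
import pickle
t=cam("top"); pickle.dump(t,open("top4.pkl","wb"));s=cam("side"); pickle.dump(s,open("side4.pkl","wb"))
o=bot.get_obs(); print(o["eef_pos"],o["tool_rot"],o["contact_force"],R.from_quat(o["tool_rot"][[1,2,3,0]]).as_matrix().round(4))
A=cv2.resize(t["img"][110:230,200:400,::-1],None,fx=3.9,fy=2.5,interpolation=cv2.INTER_CUBIC)
B=cv2.resize(s["img"][130:290,210:410,::-1],None,fx=3.9,fy=1.8,interpolation=cv2.INTER_CUBIC); cv2.imwrite("pics/t4.png",np.vstack([A,B]))
E
```

```text
[ 0.58423471 -0.16218204  0.26602638] [ 4.00224989e-04  6.70375155e-01  7.42022168e-01 -3.03889240e-04] [-0.35964997 -0.22827244 -2.13676785] [[-1.012e-01  9.949e-01  2.000e-04]
 [ 9.949e-01  1.012e-01 -1.000e-03]
 [-1.000e-03  1.000e-04 -1.000e+00]]
```

View pics/t4.png

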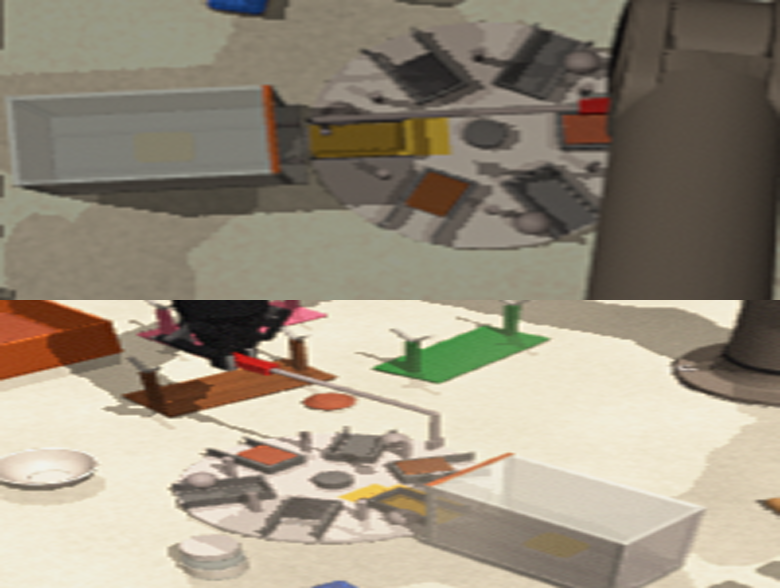

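The rod is held level with its hook down. The rod end is at top crop (312,115) and side crop (437,413), with the foot at (437,443). I'll check it by triangulation.

```bash
python3 - <<'E'
from h import *
import pickle
a=pickle.load(open("top4.pkl","rb")); b=pickle.load(open("side4.pkl","rb"))
tcp=np.array([.58423,-.16218,.26603]); u=np.array([-.1012,.9949,0])
H=tcp-u*.002; H[2]-=.0056
tip=H+u*.22; foot=H+u*.22-[0,0,.067]
for n,P in(("tip",tip),("foot",foot),("rodmid",H+u*.12)): print(n,P.round(4),"top",proj(a,P).round(1),"side",proj(b,P).round(1))
# rod in top image: dark thin line, print grey column profile
g=a["img"].mean(2)
for x in (285,300,320,335): print(x,g[148:164,x].astype(int).tolist(), "pred row", )
gs=b["img"].mean(2)
print("side cols: rows 185-215", gs[186:214,318:327].astype(int).tolist())
E
```

```text
tip [0.5622 0.0547 0.2604] top [[283.8 156.3]] side [[320.2 192.4]]
foot [0.5622 0.0547 0.1934] top [[285.2 159.5]] side [[320.2 208.7]]
rodmid [ 0.5723 -0.0448  0.2604] top [[321.9 153.6]] side [[295.7 178.2]]
285 [143, 143, 125, 94, 91, 57, 55, 62, 90, 98, 74, 51, 54, 61, 67, 62] pred row
300 [144, 126, 90, 86, 115, 145, 144, 93, 94, 71, 32, 70, 69, 67, 68, 68] pred row
320 [122, 126, 123, 124, 143, 106, 89, 90, 96, 125, 111, 82, 72, 72, 73, 73] pred row
335 [87, 142, 145, 144, 110, 105, 93, 93, 142, 142, 141, 142, 142, 142, 143, 142] pred row
side cols: rows 185-215 [[225, 227, 225, 225, 226, 227, 225, 225, 226], [225, 222, 222, 223, 225, 226, 226, 227, 227], [228, 225, 225, 225, 224, 224, 223, 224, 223], [224, 226, 226, 225, 225, 224, 225, 227, 225], [183, 210, 225, 227, 225, 224, 227, 226, 225], [151, 163, 182, 203, 224, 224, 225, 224, 224], [138, 147, 155, 171, 202, 225, 226, 225, 225], [192, 150, 145, 161, 183, 226, 227, 226, 224], [228, 221, 161, 131, 159, 226, 228, 226, 226], [227, 225, 162, 134, 160, 228, 227, 224, 224], [228, 224, 164, 133, 161, 227, 227, 226, 223], [229, 222, 162, 133, 160, 225, 228, 225, 225], [225, 218, 142, 130, 162, 224, 225, 225, 226], [227, 219, 137, 132, 165, 224, 224, 224, 223], [227, 220, 137, 133, 164, 227, 227, 224, 221], [229, 221, 139, 133, 161, 225, 227, 225, 221], [228, 222, 137, 132, 162, 223, 224, 224, 223], [226, 220, 141, 134, 162, 221, 223, 222, 222], [228, 220, 140, 133, 163, 225, 226, 224, 224], [225, 221, 143, 135, 162, 224, 228, 226, 223], [228, 218, 138, 135, 147, 186, 223, 224, 221], [230, 219, 147, 134, 139, 160, 225, 225, 222], [222, 175, 152, 144, 143, 159, 227, 227, 226], [216, 148, 130, 136, 133, 158, 227, 228, 227], [218, 146, 120, 132, 134, 161, 226, 226, 227], [217, 144, 119, 132, 147, 191, 227, 227, 227], [217, 148, 124, 149, 189, 221, 223, 223, 226], [221, 191, 169, 205, 222, 223, 223, 224, 223]]
```

Request:
{"op": "jog_arm", "data": {
  "deltas": [
    [0.003,0,-0.03,0,0,0.005,0],
    [0,0,-0.04,0,0,0,0],
    [0,0,-0.04,0,0,0,0],
    [0,0,-0.02,0,0,0,0],
    [0,0,0,0,0,0,0]
  ]
}}

```text
t: 9.65
eef_pos: [0.5849, -0.1619, 0.1323]
tool_rot: [-0.003, 0.668, 0.744, -0.002]
contact_force: [-0.2, -0.6, -1.2]
gripper_width: 0.166
grasp_force: 107.5
```

Request:
{"op": "jog_arm", "data": {
  "deltas": [
    [-0.002,0.018,0,0,0,0,0],
    [-0.003,0.028,0,0,0,0,0],
    [-0.003,0.03,0,0,0,0,0],
    [-0.003,0.03,0,0,0,0,0],
    [-0.003,0.03,0,0,0,0,0],
    [-0.003,0.026,0,0,0,0,0],
    [-0.002,0.02,0,0,0,0,0],
    [0,0,0,0,0,0,0],
    [0,0,0,0,0,0,0]
  ]
}}

```text
t: 10.55
eef_pos: [0.5698, 0.0203, 0.1369]
tool_rot: [0.001, 0.668, 0.744, 0.001]
contact_force: [0.2, -0.3, -2.0]
gripper_width: 0.164
grasp_force: 107.5
```

```bash
python3 - <<'E'
from h import *
import pickle
t=cam("top"); pickle.dump(t,open("top5.pkl","wb"));s=cam("side"); pickle.dump(s,open("side5.pkl","wb"))
o=bot.get_obs(); print(o["eef_pos"],o["tool_rot"],o["contact_force"])
A=cv2.resize(t["img"][135:200,195:330,::-1],None,fx=4.5,fy=4,interpolation=cv2.INTER_CUBIC)
B=cv2.resize(s["img"][205:305,300:435,::-1],None,fx=4.5,fy=3.3,interpolation=cv2.INTER_CUBIC); cv2.imwrite("pics/t5.png",np.vstack([A,B]))
tcp=o["eef_pos"];M=R.from_quat(o["tool_rot"][[1,2,3,0]]).as_matrix();u=M[:,0]
H=tcp-u*.002+M[:,2]*.0056; C=np.array([.575,-.055])
f=H+u*.217+M[:,2]*.067; d=f[:2]-C; e=np.array([-.1063,.9943]); print("hook",f,"along",d@e,"lat",d@[.9943,.1063])
print("top",proj(t,f),"side",proj(s,f))
E
```

```text
[0.56948817 0.01898653 0.13626519] [8.63350709e-04 6.68470016e-01 7.43738574e-01 1.59645171e-04] [-0.24696252 -0.33341644 -2.0926999 ]
hook [0.54674365 0.23270182 0.06343509] along 0.2890655670393187 lat 0.002487410892092055
top [[227.76097147 168.3232072 ]] side [[363.45029971 266.14928906]]
```

View pics/t5.png

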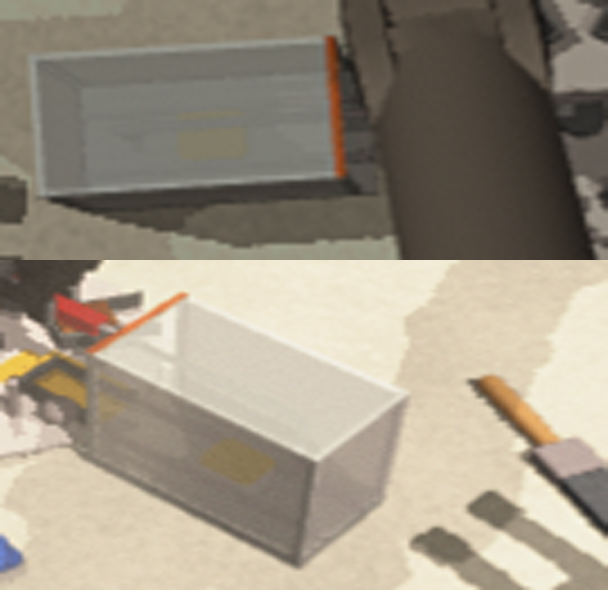

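The hook is now past the case. The lid is at top crop (178–245,140), and the foot's faint dark mark is at about (130–140,140), roughly 15 mm behind the lid. I'll lower it behind the case and then draw gently.

Request:
{"op": "jog_arm", "data": {
  "deltas": [
    [0,0,-0.01,0,0,0,0],
    [0,0,-0.012,0,0,0,0],
    [0,0,-0.01,0,0,0,0],
    [0,0,-0.002,0,0,0,0],
    [0,0,0,0,0,0,0]
  ]
}}

```text
t: 11.15
eef_pos: [0.5683, 0.0207, 0.1003]
tool_rot: [-0.001, 0.668, 0.745, -0.001]
contact_force: [0.1, -0.5, -1.9]
gripper_width: 0.166
grasp_force: 107.5
```

Request:
{"op": "jog_arm", "data": {
  "deltas": [
    [0.0003,-0.003,0,0,0,0,0],
    [0.0004,-0.004,0,0,0,0,0],
    [0.0004,-0.004,0,0,0,0,0],
    [0.0004,-0.004,0,0,0,0,0],
    [0.0003,-0.003,0,0,0,0,0],
    [0.0003,-0.003,0,0,0,0,0]
  ]
}}

```text
t: 11.75
eef_pos: [0.571, -0.0005, 0.1014]
tool_rot: [0.0, 0.668, 0.744, 0.0]
contact_force: [-0.2, 1.4, -1.5]
gripper_width: 0.168
grasp_force: 107.5
```

Request:
{"op": "jog_arm", "data": {
  "deltas": [
    [0.001,-0.006,0,0,0,0,0],
    [0.001,-0.008,0,0,0,0,0],
    [0.001,-0.01,0,0,0,0,0],
    [0.001,-0.01,0,0,0,0,0],
    [0.001,-0.01,0,0,0,0,0],
    [0.001,-0.01,0,0,0,0,0],
    [0.001,-0.01,0,0,0,0,0],
    [0.0005,-0.006,0,0,0,0,0]
  ]
}}

```text
t: 12.55
eef_pos: [0.5785, -0.0717, 0.1013]
tool_rot: [0.0, 0.668, 0.744, -0.0]
contact_force: [-0.2, 0.7, -1.4]
gripper_width: 0.168
grasp_force: 107.5
```

```bash
cat > st.py <<'E'
from h import *
o=bot.get_obs(); tcp=o["eef_pos"];M=R.from_quat(o["tool_rot"][[1,2,3,0]]).as_matrix();u=M[:,0]
H=tcp-u*.002+M[:,2]*.0056; f=H+u*.217+M[:,2]*.067; d=f[:2]-[.575,-.055]
print("t",o["t"],"tcp",tcp.round(4),"F",o["contact_force"].round(1),"hook along",(d@[-.1063,.9943]).round(4),"lat",(d@[.9943,.1063]).round(4),"z",f[2].round(4))
E
python3 - <<'E'
from st import *
t=cam("top"); hsv=cv2.cvtColor(t["img"],cv2.COLOR_RGB2HSV)
m=(hsv[...,0]>18)&(hsv[...,0]<34)&(hsv[...,1]>50);m[:,:200]=0;m[:,300:]=0;m[:140]=0;m[195:]=0
n,l,s,ce=cv2.connectedComponentsWithStats(m.astype(np.uint8))
for i in range(1,n):
    if s[i,4]>20: print(s[i],ce[i],plane(t,ce[i],.037)[0])
E
```

```text
t 12.55 tcp [ 0.5785 -0.0717  0.1013] F [-0.2  0.7 -1.4] hook along 0.198 lat 0.0015 z 0.0286
[277 159  23   5  72] [288.44444444 160.69444444] [0.57832342 0.05367991 0.037     ]
[279 165  21   9 157] [289.10828025 168.66242038] [0.55392621 0.05092139 0.037     ]
[238 186  12   9  36] [244.13888889 189.22222222] [0.48717725 0.18539358 0.037     ]
```

Request:
{"op": "jog_arm", "data": {
  "deltas": [
    [0.0005,-0.005,0,0,0,0,0],
    [0.0005,-0.005,0,0,0,0,0],
    [0.0006,-0.005,0,0,0,0,0],
    [0.0005,-0.005,0,0,0,0,0],
    [0.0006,-0.005,0,0,0,0,0]
  ]
}}

```text
t: 13.1
eef_pos: [0.5812, -0.0955, 0.1014]
tool_rot: [-0.0, 0.667, 0.745, 0.0]
contact_force: [0.4, 0.5, -1.2]
gripper_width: 0.166
grasp_force: 107.6
```

Request:
{"op": "jog_arm", "data": {
  "deltas": [
    [0.0005,-0.004,0,0,0,0,0],
    [0.0005,-0.004,0,0,0,0,0]
  ]
}}

```text
t: 13.3
eef_pos: [0.5822, -0.1033, 0.1013]
tool_rot: [-0.0, 0.668, 0.745, 0.0]
contact_force: [-0.5, 1.6, -1.1]
gripper_width: 0.164
grasp_force: 107.6
```

Request:
{"op": "jog_arm", "data": {
  "deltas": [
    [0.0004,-0.004,0,0,0,0,0],
    [0.0004,-0.004,0,0,0,0,0],
    [0.0004,-0.004,0,0,0,0,0]
  ]
}}

```text
t: 13.6
eef_pos: [0.582, -0.1137, 0.1006]
tool_rot: [-0.002, 0.667, 0.745, -0.0]
contact_force: [-2.2, 8.2, -4.3]
gripper_width: 0.163
grasp_force: 107.4
```

Request:
{"op": "jog_arm", "data": {
  "deltas": [
    [0.0004,-0.004,0,0,0,0,0],
    [0.0004,-0.004,0,0,0,0,0],
    [0.0004,-0.004,0,0,0,0,0]
  ]
}}

```text
t: 13.9
eef_pos: [0.5827, -0.1189, 0.0996]
tool_rot: [-0.005, 0.665, 0.747, 0.002]
contact_force: [-1.9, 14.7, -3.1]
gripper_width: 0.165
grasp_force: 107.8
```

```bash
python3 - <<'E'
from st import *
t=cam("top");s=cam("side")
A=cv2.resize(t["img"][140:195,250:340,::-1],None,fx=6,fy=5,interpolation=cv2.INTER_CUBIC)
B=cv2.resize(s["img"][205:275,270:360,::-1],None,fx=6,fy=4,interpolation=cv2.INTER_CUBIC); cv2.imwrite("pics/t6.png",np.vstack([A,B]))
E
```

```text
t 13.9 tcp [ 0.5827 -0.1189  0.0996] F [-1.9 14.7 -3.1] hook along 0.1513 lat -0.0013 z 0.0291
```

View pics/t6.png

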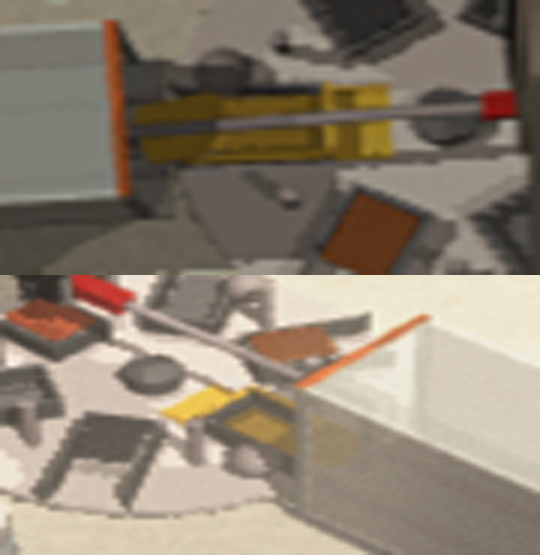

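The case front is at top crop (218,130), entering the slot, and the force is already 14.7 N. I'll back off a little, then check the rod for slip or pivot and the slot for offset.

Request:
{"op": "jog_arm", "data": {
  "deltas": [
    [-0.0006,0.006,0,0,0,0,0],
    [0,0,0,0,0,0,0]
  ]
}}

```text
t: 14.2
eef_pos: [0.584, -0.1209, 0.1013]
tool_rot: [0.0, 0.667, 0.745, -0.0]
contact_force: [-0.2, 0.3, -1.6]
gripper_width: 0.159
grasp_force: 107.9
```

```bash
python3 - <<'E'
from st import *
import pickle
t=cam("top");s=cam("side");pickle.dump((t,s),open("p7.pkl","wb"))
for a in(.045,.08,.11,.15,.2): print(a,"top",proj(t,H+u*a).round(1),"side",proj(s,H+u*a).round(1))
def segs(c,x0,x1,y0,y1):
    h=cv2.cvtColor(c["img"],cv2.COLOR_RGB2HSV); m=((h[...,0]<5)|(h[...,0]>174))&(h[...,1]>170)&(h[...,2]>90)
    q=np.argwhere(m[y0:y1,x0:x1])[:,::-1]+[x0,y0]; return q
q=segs(t,310,400,140,190); print("top red",len(q),q.min(0),q.max(0))
q=segs(s,240,330,180,240); print("side red",len(q),q.min(0),q.max(0)); i=q[:,0].argmax(); print(q[i])
gs=s["img"].mean(2).astype(int)
for x in (295,300,305,310,315): print("side",x,gs[200:240,x].tolist())
gt=t["img"].mean(2).astype(int)
for x in (300,310,322): print("top",x,gt[152:176,x].tolist())
h=cv2.cvtColor(t["img"],cv2.COLOR_RGB2HSV); print("lid sat row166",h[166,266:300,1].tolist(),h[166,266:300,2].tolist())
E
```

```text
t 14.2 tcp [ 0.584  -0.1209  0.1013] F [-0.2  0.3 -1.6] hook along 0.1485 lat 0.0013 z 0.0287
0.045 top [[332.3 159.2]] side [[289.8 211.8]]
0.08 top [[320.4 160.2]] side [[297.3 216.6]]
0.11 top [[310.3 161. ]] side [[303.9 220.8]]
0.15 top [[296.7 162.1]] side [[313.  226.6]]
0.2 top [[279.8 163.4]] side [[324.7 234. ]]
top red 20 [331 158] [335 162]
side red 46 [273 199] [290 213]
[290 209]
side 295 [227, 226, 228, 225, 226, 220, 217, 160, 145, 142, 124, 110, 98, 112, 179, 160, 110, 88, 91, 142, 198, 221, 226, 228, 219, 119, 102, 112, 128, 134, 134, 133, 103, 95, 97, 163, 197, 222, 203, 193]
side 300 [225, 226, 228, 227, 182, 145, 126, 123, 126, 125, 123, 124, 127, 127, 127, 122, 115, 186, 168, 124, 164, 198, 224, 225, 224, 227, 222, 169, 151, 121, 110, 142, 178, 198, 208, 218, 198, 173, 170, 174]
side 305 [227, 227, 226, 231, 224, 140, 124, 118, 122, 120, 121, 120, 96, 99, 105, 103, 119, 99, 93, 99, 149, 173, 146, 185, 223, 223, 222, 224, 223, 223, 222, 171, 134, 132, 172, 173, 174, 161, 152, 123]
side 310 [229, 226, 178, 128, 160, 175, 179, 178, 163, 143, 101, 97, 116, 118, 136,
[... 313 characters left out ...]
 95, 90, 92, 95]
top 300 [143, 146, 145, 139, 105, 47, 34, 68, 66, 62, 105, 108, 64, 67, 68, 70, 68, 53, 61, 62, 60, 90, 92, 91]
top 310 [92, 145, 148, 137, 127, 99, 104, 107, 108, 105, 110, 82, 106, 95, 93, 94, 94, 94, 67, 65, 94, 143, 145, 146]
top 322 [124, 124, 124, 125, 126, 110, 65, 65, 104, 114, 77, 73, 76, 77, 76, 47, 37, 78, 94, 142, 147, 145, 143, 143]
lid sat row166 [14, 14, 83, 186, 200, 113, 34, 29, 83, 123, 146, 162, 166, 182, 183, 190, 184, 194, 196, 194, 195, 196, 198, 197, 197, 198, 201, 200, 198, 200, 198, 198, 198, 194] [128, 130, 129, 130, 106, 68, 45, 44, 49, 60, 61, 66, 69, 66, 74, 79, 79, 79, 78, 80, 106, 117, 107, 101, 101, 102, 100, 102, 103, 102, 103, 103, 102, 104]
```

The rod is still level and hasn't slipped: handle and rod match the prediction to about 1 px. The case yielded, since the force fell away. I'll continue slowly.

Request:
{"op": "jog_arm", "data": {
  "deltas": [
    [0.0003,-0.003,0,0,0,0,0],
    [0.0003,-0.003,0,0,0,0,0],
    [0.0002,-0.002,0,0,0,0,0],
    [0,0,0,0,0,0,0]
  ]
}}

```text
t: 14.7
eef_pos: [0.5845, -0.1281, 0.101]
tool_rot: [-0.001, 0.667, 0.745, 0.0]
contact_force: [-0.3, 4.1, -2.0]
gripper_width: 0.164
grasp_force: 107.7
```

Request:
{"op": "jog_arm", "data": {
  "deltas": [
    [0.0002,-0.002,0,0,0,0,0],
    [0.0002,-0.002,0,0,0,0,0],
    [0,0,0,0,0,0,0]
  ]
}}

```text
t: 15.0
eef_pos: [0.5849, -0.1322, 0.101]
tool_rot: [-0.001, 0.667, 0.745, 0.0]
contact_force: [-1.6, 4.9, -2.1]
gripper_width: 0.162
grasp_force: 107.9
```

Request:
{"op": "jog_arm", "data": {
  "deltas": [
    [0.0002,-0.002,0,0,0,0,0],
    [0.0002,-0.002,0,0,0,0,0],
    [0.0002,-0.002,0,0,0,0,0],
    [0.0002,-0.002,0,0,0,0,0],
    [0.0003,-0.002,0,0,0,0,0]
  ]
}}

```text
t: 15.5
eef_pos: [0.5859, -0.1416, 0.101]
tool_rot: [-0.001, 0.667, 0.745, 0.0]
contact_force: [-0.8, 6.4, -1.8]
gripper_width: 0.167
grasp_force: 107.8
```

Request:
{"op": "jog_arm", "data": {
  "deltas": [
    [0.0002,-0.002,0,0,0,0,0],
    [0.0002,-0.002,0,0,0,0,0],
    [0.0002,-0.002,0,0,0,0,0],
    [0.0002,-0.002,0,0,0,0,0]
  ]
}}

```text
t: 15.9
eef_pos: [0.5865, -0.1497, 0.1009]
tool_rot: [-0.001, 0.667, 0.745, 0.0]
contact_force: [-1.0, 5.9, -1.4]
gripper_width: 0.161
grasp_force: 107.8
```

Request:
{"op": "jog_arm", "data": {
  "deltas": [
    [0.0002,-0.002,0,0,0,0,0],
    [0.0002,-0.002,0,0,0,0,0]
  ]
}}

```text
t: 16.1
eef_pos: [0.5869, -0.1538, 0.1009]
tool_rot: [-0.001, 0.667, 0.745, 0.0]
contact_force: [-1.1, 6.1, -1.8]
gripper_width: 0.166
grasp_force: 107.8
```

Request:
{"op": "jog_arm", "data": {
  "deltas": [
    [0.0002,-0.002,0,0,0,0,0],
    [0.0002,-0.002,0,0,0,0,0]
  ]
}}

```text
t: 16.3
eef_pos: [0.5872, -0.158, 0.1009]
tool_rot: [-0.001, 0.667, 0.745, 0.0]
contact_force: [-1.0, 4.8, -1.8]
gripper_width: 0.16
grasp_force: 107.8
```

Request:
{"op": "jog_arm", "data": {
  "deltas": [
    [0.0002,-0.0015,0,0,0,0,0],
    [0.0002,-0.0015,0,0,0,0,0]
  ]
}}

```text
t: 16.5
eef_pos: [0.5877, -0.1618, 0.101]
tool_rot: [-0.001, 0.667, 0.745, -0.0]
contact_force: [-1.7, 2.9, -1.3]
gripper_width: 0.165
grasp_force: 107.9
```

Request:
{"op": "jog_arm", "data": {
  "deltas": [
    [0.0001,-0.001,0,0,0,0,0],
    [0,0,0,0,0,0,0]
  ]
}}

```text
t: 16.7
eef_pos: [0.5887, -0.1649, 0.1016]
tool_rot: [0.001, 0.668, 0.744, -0.0]
contact_force: [0.4, -0.5, -1.8]
gripper_width: 0.166
grasp_force: 107.9
```

The force dropped, so the rear has passed the catch. Now on to the stop.

Request:
{"op": "jog_arm", "data": {
  "deltas": [
    [0.0002,-0.002,0,0,0,0,0],
    [0.0001,-0.001,0,0,0,0,0],
    [0,0,0,0,0,0,0]
  ]
}}

```text
t: 17.0
eef_pos: [0.5889, -0.1658, 0.1014]
tool_rot: [-0.0, 0.668, 0.745, 0.0]
contact_force: [0.2, 3.8, -2.5]
gripper_width: 0.162
grasp_force: 107.9
```

Request:
{"op": "jog_arm", "data": {
  "deltas": [
    [0.0002,-0.0015,0,0,0,0,0],
    [0.0002,-0.0015,0,0,0,0,0],
    [0,0,0,0,0,0,0]
  ]
}}

```text
t: 17.3
eef_pos: [0.5891, -0.1665, 0.1009]
tool_rot: [-0.001, 0.667, 0.745, 0.001]
contact_force: [-0.5, 8.2, -2.9]
gripper_width: 0.165
grasp_force: 107.8
```

Request:
{"op": "jog_arm", "data": {
  "deltas": [
    [0.0002,-0.0018,0,0,0,0,0],
    [0,0,0,0,0,0,0],
    [0,0,0,0,0,0,0]
  ]
}}

```text
t: 17.6
eef_pos: [0.5892, -0.1667, 0.1006]
tool_rot: [-0.002, 0.667, 0.745, 0.001]
contact_force: [0.0, 11.2, -3.9]
gripper_width: 0.159
grasp_force: 107.7
```

```bash
python3 - <<'E'
from st import *
t=cam("top");s=cam("side")
A=cv2.resize(t["img"][140:195,250:340,::-1],None,fx=6,fy=5,interpolation=cv2.INTER_CUBIC)
B=cv2.resize(s["img"][205:275,270:360,::-1],None,fx=6,fy=4,interpolation=cv2.INTER_CUBIC); cv2.imwrite("pics/t8.png",np.vstack([A,B]))
E
```

```text
t 17.6 tcp [ 0.5892 -0.1667  0.1006] F [ 0.  11.2 -3.9] hook along 0.1028 lat 0.0011 z 0.0291
```

View pics/t8.png

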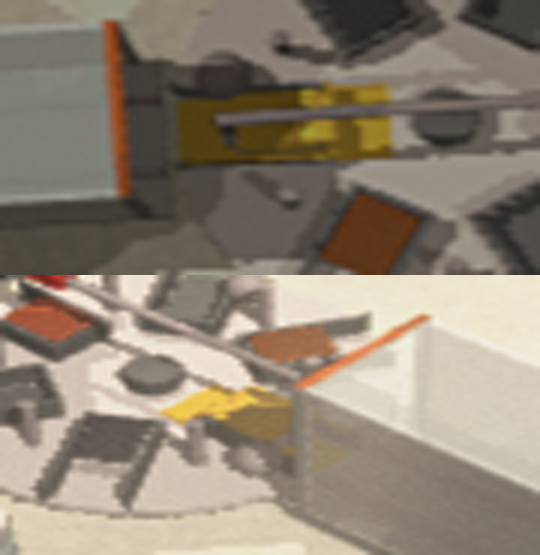

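The case sits in the slot against the stop: its lid merges with the slot's back at top crop (300–390,125), the foot is behind it at (228,125), and it is pressed with 11 N. Now I'll back off, lift and return the rod.

Request:
{"op": "jog_arm", "data": {
  "deltas": [
    [-0.0006,0.006,0,0,0,0,0],
    [-0.0004,0.004,0,0,0,0,0],
    [0,0,0,0,0,0,0]
  ]
}}

```text
t: 18.0
eef_pos: [0.5884, -0.1615, 0.1015]
tool_rot: [0.0, 0.667, 0.745, -0.0]
contact_force: [0.7, 0.6, -2.4]
gripper_width: 0.162
grasp_force: 108.0
```

Request:
{"op": "jog_arm", "data": {
  "deltas": [
    [-0.0002,0.002,0.005,0,0,0,0],
    [0,0,0.02,0,0,0,0],
    [0,0,0.035,0,0,0,0],
    [0,0,0.04,0,0,0,0],
    [0,0,0.04,0,0,0,0],
    [0,0,0.025,0,0,0,0],
    [0,0,0,0,0,0,0]
  ]
}}

```text
t: 18.7
eef_pos: [0.5903, -0.1602, 0.2715]
tool_rot: [0.004, 0.668, 0.744, 0.002]
contact_force: [0.6, 0.3, -0.7]
gripper_width: 0.157
grasp_force: 108.1
```

Request:
{"op": "jog_arm", "data": {
  "deltas": [
    [-0.012,-0.016,0,0,0,-0.145,0],
    [-0.012,-0.017,0,0,0,-0.145,0],
    [-0.012,-0.017,0,0,0,-0.145,0],
    [-0.013,-0.017,0,0,0,-0.145,0],
    [-0.013,-0.017,0,0,0,-0.145,0],
    [-0.013,-0.017,0,0,0,-0.145,0],
    [-0.013,-0.017,0,0,0,-0.145,0],
    [-0.012,-0.017,0,0,0,-0.145,0],
    [-0.012,-0.017,0,0,0,-0.145,0],
    [-0.012,-0.016,0,0,0,-0.145,0]
  ]
}}

```text
t: 19.7
eef_pos: [0.4626, -0.3279, 0.2654]
tool_rot: [-0.0, 0.994, 0.111, -0.001]
contact_force: [-0.3, 0.5, -2.0]
gripper_width: 0.164
grasp_force: 108.0
```

Request:
{"op": "jog_arm", "data": {
  "deltas": [
    [-0.012,-0.016,0,0,0,-0.145,0],
    [-0.012,-0.016,0,0,0,-0.145,0],
    [0,0,0,0,0,0,0],
    [0,0,0,0,0,0,0]
  ]
}}

```text
t: 20.1
eef_pos: [0.4395, -0.359, 0.2656]
tool_rot: [-0.0, 1.0, -0.03, -0.001]
contact_force: [0.6, 0.3, -0.7]
gripper_width: 0.164
grasp_force: 108.0
```

```bash
python3 - <<'E'
from st import *
import pickle
t=cam("top");s=cam("side");pickle.dump((t,s),open("p9.pkl","wb"))
o=bot.get_obs(); print("heading deg",np.degrees(np.arctan2(u[1],u[0])),"M",M.round(4).tolist(),o["eef_pos"])
print("H",H.round(4)); 
for a in(.218,.15): print("top",proj(t,H+u*a),"side",proj(s,H+u*a))
print("foot side",proj(s,H+u*.22+M[:,2]*.067))
# lid region brightness vs row 160..172
h=cv2.cvtColor(t["img"],cv2.COLOR_RGB2HSV)
for r in (160,164,168,171): print(r,h[r,274:320,2].tolist())
E
```

```text
t 20.1 tcp [ 0.4395 -0.359   0.2656] F [ 0.6  0.3 -0.7] hook along -0.3232 lat 0.0449 z 0.1928
heading deg -3.3944224333288844 M [[0.9982, -0.0592, -0.0011], [-0.0592, -0.9982, 0.0006], [-0.0011, -0.0005, -1.0]] [ 0.44051478 -0.35801439  0.26581838]
H [ 0.4375 -0.3588  0.26  ]
top [[446.27640143 126.07079237]] side [[215.25231652 144.16619354]]
top [[444.37634367 151.53772589]] side [[232.47917746 136.87207755]]
foot side [[218.02738637 159.99688564]]
160 [59, 61, 58, 67, 75, 91, 99, 99, 100, 99, 98, 98, 86, 76, 86, 97, 108, 113, 109, 102, 103, 105, 106, 115, 113, 116, 137, 151, 150, 139, 141, 121, 98, 95, 97, 131, 149, 148, 148, 148, 142, 136, 131, 132, 133, 101]
164 [82, 81, 81, 68, 78, 96, 99, 99, 97, 98, 98, 99, 86, 75, 83, 95, 98, 105, 106, 110, 114, 108, 107, 109, 109, 101, 98, 132, 149, 149, 148, 128, 103, 96, 86, 117, 137, 137, 135, 136, 135, 132, 133, 133, 106, 71]
168 [80, 81, 82, 79, 78, 91, 99, 99, 100, 100, 100, 101, 98, 85, 77, 94, 107, 109, 113, 109, 105, 103, 99, 99, 100, 98, 101, 134, 150, 136, 142, 130, 94, 75, 73, 77, 118, 137, 136, 134, 135, 133, 131, 131, 132, 131]
171 [81, 80, 80, 70, 70, 76, 76, 86, 92, 92, 92, 95, 98, 98, 98, 97, 98, 98, 98, 98, 98, 97, 97, 98, 97, 99, 91, 84, 100, 111, 97, 83, 77, 76, 73, 74, 117, 137, 136, 135, 134, 132, 132, 131, 131, 131]
```

The case's rear edge is at px (288,164), about 109 mm from the axis, so it is home. I'll lower the rod into its cradles.

Request:
{"op": "jog_arm", "data": {
  "deltas": [
    [0,-0.001,-0.04,0,0,0,0],
    [0,0,-0.045,0,0,0,0],
    [0,0,-0.035,0,0,0,0],
    [0,0,-0.02,0,0,0,0],
    [0,0,-0.01,0,0,0,0],
    [0,0,0,0,0,0,0]
  ]
}}

```text
t: 20.8
eef_pos: [0.44, -0.359, 0.1152]
tool_rot: [-0.001, 1.0, -0.029, -0.001]
contact_force: [-0.5, 0.4, -1.7]
gripper_width: 0.165
grasp_force: 108.1
```

Request:
{"op": "jog_arm", "data": {
  "deltas": [
    [0,0,-0.005,0,0,0,0],
    [0,0,-0.002,0,0,0,0],
    [0,0,0,0,0,0,0]
  ]
}}

```text
t: 21.1
eef_pos: [0.4405, -0.3602, 0.11]
tool_rot: [0.0, 1.0, -0.03, 0.001]
contact_force: [0.1, -0.6, -2.1]
gripper_width: 0.165
grasp_force: 108.1
```

Request:
{"op": "jog_arm", "data": {
  "deltas": [
    [0,0,-0.002,0,0,0,0],
    [0,0,-0.001,0,0,0,0],
    [0,0,0,0,0,0,0]
  ]
}}

```text
t: 21.4
eef_pos: [0.4405, -0.3606, 0.1071]
tool_rot: [0.0, 1.0, -0.03, 0.001]
contact_force: [-1.1, -0.2, 4.0]
gripper_width: 0.168
grasp_force: 109.0
```

Force has turned upward, so the rod is seated. I'll release it, opening gently, and lift off.

Request:
{"op": "jog_arm", "data": {
  "deltas": [
    [0,0,0,0,0,0,0.3],
    [0,0,0,0,0,0,0.5],
    [0,0,0,0,0,0,0.7],
    [0,0,0,0,0,0,0.7],
    [0,0,0.01,0,0,0,0.7],
    [0,0,0.04,0,0,0,0.7],
    [0,0,0.045,0,0,0,0.7],
    [0,0,0.045,0,0,0,0.7],
    [0,0,0.02,0,0,0,0.7]
  ]
}}

```text
t: 22.3
eef_pos: [0.4412, -0.3613, 0.2716]
tool_rot: [0.002, 1.0, -0.03, 0.003]
contact_force: [0.4, -0.6, -0.4]
gripper_width: 0.704
grasp_force: 0.0
```

Request:
{"op": "jog_arm", "data": {
  "deltas": [
    [-0.02,-0.04,0,0,0,0,0.7],
    [-0.02,-0.04,0,0,0,0,0.7],
    [-0.02,-0.04,0,0,0,0,0.7],
    [-0.02,-0.04,0,0,0,0,0.7],
    [-0.02,-0.04,0,0,0,0,0.7],
    [0,0,0,0,0,0,0.7],
    [0,0,0,0,0,0,0.7]
  ]
}}

```text
t: 23.0
eef_pos: [0.3389, -0.5608, 0.2666]
tool_rot: [0.0, 1.0, -0.032, -0.0]
contact_force: [1.8, 0.6, -0.4]
gripper_width: 0.703
grasp_force: 0.0
```

```bash
python3 - <<'E'
from h import *
import pickle
t=cam("top");s=cam("side"); o=bot.get_obs(); print(o["t"],o["eef_pos"],o["contact_force"])
t0=pickle.load(open("top0.pkl","rb")); s0=pickle.load(open("side0.pkl","rb"))
for n,c,b in(("top0",t0,(415,440,185,235)),("top",t,(415,440,185,235)),("side0",s0,(240,300,140,175)),("side",s,(240,300,140,175))):
    h=cv2.cvtColor(c["img"],cv2.COLOR_RGB2HSV); m=((h[...,0]<5)|(h[...,0]>174))&(h[...,1]>190)&(h[...,2]>110)
    q=np.argwhere(m[b[2]:b[3],b[0]:b[1]])[:,::-1]+[b[0],b[2]]; print(n,len(q),q.mean(0),q.min(0),q.max(0))
d=cv2.absdiff(t["img"],t0["img"]).max(2)>60
print("rod rows: diff count in rack region",d[120:245,400:450].sum())
g=t["img"].mean(2).astype(int);g0=t0["img"].mean(2).astype(int)
for r in(145,160,238): print(r,g[r,418:440].tolist(),g0[r,418:440].tolist())
E
```

```text
23.1 [ 0.34110404 -0.55888627  0.26650267] [ 0.99731038 -0.07073677  0.81564398]
top0 149 [427.5704698  209.69798658] [424 195] [431 224]
top 122 [427.26229508 210.17213115] [424 195] [430 224]
side0 90 [270.73333333 156.37777778] [261 151] [280 162]
side 88 [270.375      156.60227273] [261 151] [280 162]
rod rows: diff count in rack region 0
145 [134, 135, 135, 134, 135, 136, 136, 137, 136, 136, 134, 136, 123, 100, 104, 111, 138, 137, 136, 122, 92, 88] [131, 130, 130, 130, 130, 131, 131, 132, 132, 133, 130, 132, 118, 96, 100, 108, 133, 119, 89, 85, 86, 83]
160 [136, 137, 137, 135, 134, 133, 135, 138, 137, 137, 138, 117, 93, 98, 108, 138, 137, 136, 138, 138, 139, 137] [132, 133, 132, 131, 129, 129, 131, 133, 133, 132, 132, 114, 90, 96, 104, 134, 133, 131, 132, 133, 134, 133]
238 [68, 62, 62, 61, 62, 68, 93, 105, 79, 55, 51, 45, 33, 32, 48, 75, 86, 81, 81, 82, 84, 85] [53, 49, 47, 47, 49, 59, 88, 104, 75, 45, 39, 33, 23, 20, 34, 54, 64, 58, 57, 59, 61, 62]
```

The rod is back where it started, within about 0.5 px in both views. The case is home and the slot faces the chute, so I'm handing in.

```bash
python3 -c "
from station import bot
print(bot.hand_in())"
```

```text
the job is handed in; nothing more can be done
None
```

I handed the job in at about 23 s of the 72 s allowed, and no verdict came back: the yellow slot faces the chute, the case was drawn past the catch and pressed against the stop at about 11 N (peak force seen about 15 N), and the rod is back on its rest.

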